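# Clamp the soldering brick in the bench jig

## Task

Push the cream firebrick across the bench until its long side lies flat against the jig's steel rail, between the red sliding jaw and the blue end stop. Then push the red jaw along the rail until the brick is up against the end stop, snug between the two with no gap. Only push: do not lift or tip the brick, keep the brass ring lying on it, leave the black charcoal block and the other things where they are, and finish with the hand clear.

Things in the scene. Friction and masses are not known exactly. Their poses are not given: they have to be found in the camera images.
- firebrick: Loose cream soldering brick, 55 mm (its x) by 90 mm (its y, the long side) by 35 mm high, about 0.15 to 0.3 kg. Origin at the centre of its underside. It lies on the bench in front of the jig, left or right, its long side roughly across the robot's view. It takes about 1 to 4 N to slide on the bench.
- ring: Brass ring, 24 mm across, 17 mm hole, 5 mm high, 10 g, lying loose near the middle of the brick's top. Origin at the centre of its underside.
- jig: Fixed jig on the bench. Origin at bench level, midway along the rail's front face. y runs along the rail to the blue end stop, -x out of the rail towards the robot, z up. Steel rail 342 mm long, 25 mm high, fills x 0 to 22 mm. Blue end stop 40 mm high: inner face at y = 150 mm, 20 mm thick, reaches out to x = -50 mm.
- jig_corner (a point): Bench-level corner where the rail's front face meets the end stop's inner face: jig (0, 150, 0) mm. The seated brick's origin is 27.5 mm out from the rail and 45 mm short of the stop.
- jaw (a joint): Red jaw that slides along the rail towards the end stop, value in m, travel 0 to 0.26. Its inner face is at jig y = -0.150 + value, so with the brick against the end stop it closes on the brick at 0.210. It starts open (0 to 0.05), takes about 3 N to slide and stays where it is left.
- jaw_inner (a point): Centre of the jaw's flat inner face (towards the end stop): jig x = -26 mm, 22 mm above the bench.
- jaw_back (a point): Centre of the back of the jaw's plate, the face to push on: jig x = -26 mm, 22 mm above the bench, 14 mm behind the inner face. The plate spans jig x = -1 to -51 mm, 3 to 45 mm above the bench. Behind it a red saddle, 27 to 45 mm above the bench and 40 mm long, rides on the rail (jig x -5 to 29 mm).
- charcoal: Loose black charcoal block of the same size as the brick, origin at the centre of its underside, in the other place left or right. Leave it.
- cup: Dark open cup, 80 mm across, 95 mm high, far right. Origin under its centre. Leave it.
- jar: Amber jar with white cap, 56 mm across, 60 mm high, far left. Origin under its centre. Leave it.
- punch: Upright brass punch, 22 mm across, 65 mm high, left of the jig. Origin under its centre. Leave it.
- hammer: Hammer lying beyond the jig, 240 mm long. Leave it.
- file: Needle file with a wooden handle lying right of the jig, 185 mm long, 11 mm high. Leave it.
- anvil: Small black anvil with a horn, about 190 mm long, 78 mm high, left of the jig. Origin under its centre. Leave it.

How it is judged (in metres and radians):
On the way, in this order (a step that is already met when the one before it is completed fails the run):
1. the brick's long side lies flat against the rail, between the jaw and the end stop (x of firebrick in the frame of jig between -0.031 and -0.025 m and angle between the y axis of firebrick and the y axis of jig, either way round below 0.05 rad and y of firebrick in the frame of jig between -0.11 and 0.11 m and value of joint jaw below 0.2 m), for 0.2 s.
2. the brick is against the end stop with the jaw closed on it (x of firebrick in the frame of jig between -0.031 and -0.025 m and angle between the y axis of firebrick and the y axis of jig, either way round below 0.05 rad and y of firebrick in the frame of jig above 0.1015 m and value of joint jaw above 0.2065 m), for 0.2 s.
At the end, for the whole second after the job is handed in: The brick's long side is within 3.5 mm of the rail and parallel to it within 0.05 rad, its end within 3.5 mm of the end stop, the jaw closed on it (jaw 0.2065 to 0.2135), everything at rest, the ring still lying on the brick, the other things within 15 mm of where they were (all of step 2 and y of firebrick in the frame of jig below 0.1085 m and value of joint jaw below 0.2135 m and linear speed of firebrick below 0.01 m/s and z of ring in the frame of firebrick between 0.031 and 0.039 m and not (distance of any of charcoal, cup, jar, hammer, file, anvil, punch from where it was at the start of the episode above 0.015 m)); the robot touches nothing.
It fails at once if the brick is lifted or tipped (height (world z) of firebrick above 0.008 m or angle between firebrick's own z axis and vertical above 0.15 rad).
It fails at once if the ring leaves the top of the brick (height (world z) of ring below 0.029 m or height (world z) of ring above 0.05 m).
It fails at once if a bystander is moved more than 15 mm (distance of any of charcoal, cup, jar, hammer, file, anvil, punch from where it was at the start of the episode above 0.015 m).
It also fails if it takes over 64 s, if anything falls off the work surface, if the arm or the gripper's body presses on something with over 40 N, if the wrist force passes 120 N, or if a joint passes its speed limit or range.

## Robot

A 7-joint arm with a two-finger parallel gripper is mounted at the origin on the work surface. World frame = base frame: x ahead of the robot, y to its left, z up, the work surface at z = 0. Lengths are in mm, angles in rad, forces in N, time in s.
With the tool pointing down it reaches from about 350 to 900 mm from the base axis. Payload 8.1 kg.
Tool frame: the origin (TCP) lies midway between the tips of the shut fingers; the grasp point (between the pads) lies 19 mm behind it; z points along the fingers, y is the line along which they close (so a half turn about z gives the same grasp; the last joint's range is limited). The gripper opens to 85 mm and grips with 20 to 120 N. Pads are 22 mm wide; open, the fingers measure 114 mm over their backs; the gripper's body (76 mm by 85 mm) begins 54 mm behind the grasp point. The pads swing forward as they close: fully open they stand 13 mm farther back than shut.
Start: joints at [-1.448, 0.434, 0.025, 1.573, -0.012, 1.134, -0.075], TCP at [139.956, 609.142, 231.323] pointing down, gripper open.
Joint ranges: [-2.62, 2.62], [-0.44, 2.09], [-1.27, 1.32], [0.08, 2.57], [-1.32, 4.46], [0.12, 2], [-2.74, 2.74]. Speed limits (rad/s): [2.22, 2.22, 3.01, 3.01, 3.14, 3.14, 3.14].

## Interface

Orientations are given as a unit quaternion [w, x, y, z].
In Python, from plant import read_state, viewer, workorder gives the robot as it stands.
- The arm moves only by the shell command python3 -m pendant 'ROWS' [FORCE]. ROWS is JSON, a list of rows, each a list of 5 numbers: the opening, from 0 (shut) to 1 (fully open), then the shift along the tool's x, y, z in m, then the turn about the tool's z in rad. In form: [[fingers, x, y, z, turn], ...]. A call has 1 to 20 rows; each row is the pose to reach, as a shift and turn from the pose commanded when the call began, along the tool's axes at that moment; what a row does not reach only later rows make up. A row lasts 1/10 s, in which the tool goes at most 50 mm and 8.59 degrees, less where a joint would pass 70% of its speed; a pose out of reach is approached as far as the arm can. A call with a gripper value outside its range is refused whole. The fingers move at their own pace and stop on an object; FORCE is the grip in N (left out, the last holds). Time passes only in rows, so rows that repeat a pose let the fingers close. It gives the time, the measured TCP pose, the force, the opening and the grip force at its end, in the units of the state.
- read_state(): the state, without advancing time (a new reading comes with each control period).
- viewer.grab_frame(name): name is "scene" or "top" or "wrist"; returns the picture (400x640x3 uint8, blue, green, red); there is no depth.
- viewer.get_calibration(name): a dict with "camera_matrix" (3x3 intrinsics, pixels), "camera_from_world" (4x4, takes a point from world to camera coordinates); the wrist camera has in their place "hand_eye" (4x4, takes a point from camera to tool coordinates, whose origin is the TCP and whose axes are the flange's). Camera axes: x right, y up, looking along -z (the intrinsics and any distortion apply to the point x, -y, -z); pixel columns grow to the right and rows downward; lengths in mm; the calibration is good to about 2 mm. A picture is of the moment at which its call begins: read the wrist's pose just before it. get_calibration takes no time and is no camera call.
- workorder.job_done(): hands the job in; it is judged then, once.
The state is a dict: "time": time; "joint_positions": joint angles; "dq": joint speeds; "joint_efforts": joint torques, N m; "tool_pos": TCP position; "eef_rot": TCP orientation; "contact_force": force on the tool from outside, world axes, zero at the start; "wrist_torque": the same for the moment, N m; "grip_width": finger opening in mm; "grip_force": force on a finger pad.
Only numpy, scipy, OpenCV 4.12 (cv2) and the standard library are available. Lean on these libraries where they do the work, as an engineer would, in place of code of your own. Each camera call takes 0.05 s, during which the arm holds its last target. There are 200 camera calls.

## Working session

There is one attempt and no reset: what is moved stays moved. The work goes in short steps, Python scripts to look and compute and a shell command to move; the robot and the scene stay as the last step left them, time stands still between calls to the robot, and variables do not carry over. Pictures are saved under pics/ and viewed, at most 10 in all, crops included, and the job is handed in when it is done.

```bash
mkdir -p pics; python3 - <<'E'
from plant import read_state, viewer
import cv2, numpy as np
s=read_state(); print({k:np.round(s[k],3).tolist() for k in('time','tool_pos','eef_rot','contact_force','grip_width')})
for n in('top','scene'):
    c=viewer.get_calibration(n); print(n,{k:np.round(v,3).tolist() if not isinstance(v,str) else v for k,v in c.items()})
    cv2.imwrite(f'pics/{n}0.png',viewer.grab_frame(n))
E
```

```text
{'time': 0.0, 'tool_pos': [139.866, 608.614, 230.509], 'eef_rot': [-0.0, 0.113, 0.994, -0.001], 'contact_force': [0.974, -0.352, -0.372], 'grip_width': 84.968}
top {'camera_matrix': [[418.5, 0.0, 327.582], [0.0, 418.5, 194.203], [0.0, 0.0, 1.0]], 'camera_from_world': [[0.009, -1.0, 0.024, -9.869], [0.995, 0.012, 0.103, -568.949], [-0.103, 0.022, 0.994, -1039.56], [0.0, 0.0, 0.0, 1.0]]}
scene {'camera_matrix': [[364.26, 0.0, 319.401], [0.0, 364.26, 201.148], [0.0, 0.0, 1.0]], 'camera_from_world': [[-0.7, 0.714, 0.019, 402.782], [-0.533, -0.54, 0.652, 262.401], [0.475, 0.446, 0.758, -1285.601], [0.0, 0.0, 0.0, 1.0]]}
```

View pics/top0.png

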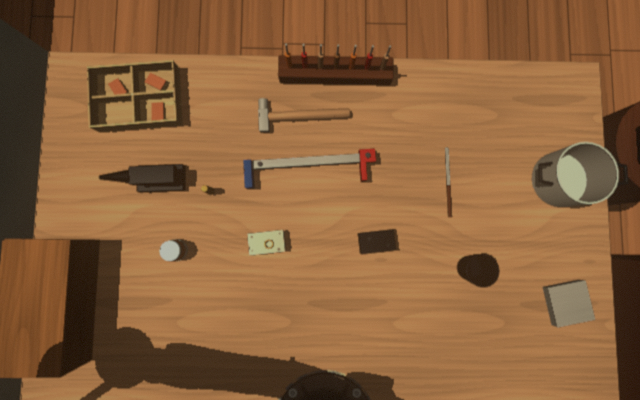

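View pics/scene0.png

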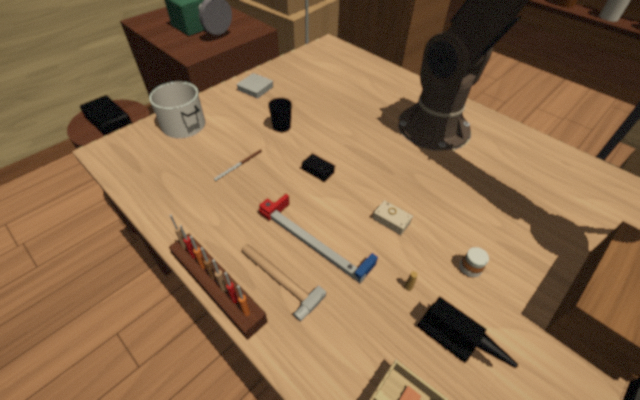

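```bash
python3 - <<'E'
import cv2
im=cv2.imread('pics/top0.png')[135:265,190:410]
im=cv2.resize(im,None,fx=3.6,fy=3.6,interpolation=cv2.INTER_CUBIC); cv2.imwrite('pics/crop0.png',im)
E
```

```text
(no output)
```

View pics/crop0.png

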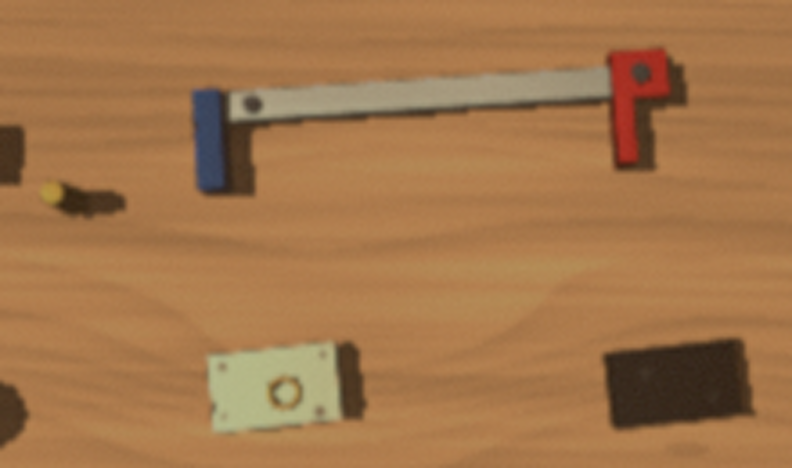

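```bash
cat > h.py <<'E'
import numpy as np
from plant import viewer
def px2w(name,uv,z):
    c=viewer.get_calibration(name);K=np.array(c['camera_matrix']);T=np.array(c['camera_from_world'])
    r=np.linalg.solve(K,[uv[0],uv[1],1.]);r=np.array([r[0],-r[1],-r[2]])
    R=T[:3,:3];o=-R.T@T[:3,3];d=R.T@r
    return o+d*(z-o[2])/d[2]
E
python3 - <<'E'
import numpy as np
from h import *
P={'railL':(232,122,25),'railR':(612,97,25),'stop_in_front':(226,188,40),'stop_in_back':(220,88,40),'stop_out':(200,190,40),'jaw_in_front':(620,165,45),'jaw_out_front':(635,163,45),'jaw_in_back':(610,52,45),
'bLf':(208,356,35),'bRf':(335,343,35),'bRn':(342,416,35),'bLn':(214,432,35),'ring':(285,392,40),'cLf':(604,353,35),'cRf':(743,340,35),'cRn':(751,411,35),'cLn':(614,428,35)}
W={}
for k,(u,v,z) in P.items():
    W[k]=px2w('top',((u+.5)/3.6-.5+190,(v+.5)/3.6-.5+135),z)
    print(k,np.round(W[k][:2],1))
d=(W['railL']-W['railR'])[:2];a=np.arctan2(d[1],d[0]);y=d/np.linalg.norm(d);x=np.array([y[1],-y[0]])
print('jig y dir',y,'x',x)
fr=W['railL'][:2]
s=(W['stop_in_front'][:2]+W['stop_in_back'][:2])/2
corner=fr+y*((s-fr)@y); O=corner-150*y
print('corner',corner,'origin',O)
b=sum(W[k][:2] for k in('bLf','bRf','bRn','bLn'))/4
by=(W['bLf']+W['bLn']-W['bRf']-W['bRn'])[:2]
J=lambda p:((p[:2]-O)@x,(p[:2]-O)@y)
print('brick',b,'jig',J(b),'len',np.linalg.norm(by)/2,'ang rel jig deg',np.degrees(np.arctan2(by[1],by[0])-a), 'w',np.linalg.norm((W['bLf']-W['bLn'])[:2]))
for k in W: print(k,np.round(J(W[k]),1))
E
```

```text
railL [633.6 185.7]
railR [655.4 -86.2]
stop_in_front [584.3 186.3]
stop_in_back [655.3 192.5]
stop_out [582.7 204.4]
jaw_in_front [603.4 -89.9]
jaw_out_front [ 604.9 -100.5]
jaw_in_back [684.  -82.7]
bLf [467.  196.3]
bRf [476.9 108.3]
bRn [426.4 102.4]
bLn [414.7 190.6]
ring [442.7 141.7]
cLf [471.8 -79.8]
cRf [ 481.8 -177.7]
cRn [ 432.4 -182.9]
cLn [419.8 -86.9]
jig y dir [-0.08005591  0.99679038] x [0.99679038 0.08005591]
corner [633.20963805 190.4623146 ] origin [645.21802387  40.94375832]
brick [446.25425091 149.38784005] jig (np.float64(-189.64358473920223), np.float64(124.02424190083518)) len 88.77123057616983 ang rel jig deg 2.409898595085286 w 52.649500578758136
railL [  0.  145.2]
railR [   0.  -127.5]
stop_in_front [-49.1 149.8]
stop_in_back [ 22.2 150.2]
stop_out [-49.3 167.9]
jaw_in_front [ -52.2 -127.1]
jaw_out_front [ -51.5 -137.7]
jaw_in_back [  28.8 -126.4]
bLf [-165.2  169.1]
bRf [-162.4   80.6]
bRn [-213.2   78.8]
bLn [-217.8  167.6]
ring [-193.8  116.6]
cLf [-182.6 -106.5]
cRf [-180.4 -204.8]
cRn [-230.1 -206.1]
cLn [-234.9 -109.4]
```

```bash
cat >> h.py <<'E'
from plant import read_state
from scipy.spatial.transform import Rotation as R
jy=np.array([-0.08006,0.99679]);jx=np.array([jy[1],-jy[0]]);O=np.array([645.2,40.9])
def rel(jig_x,jig_y,z):
    s=read_state();p=np.array(s['tool_pos']);w,a,b,c=s['eef_rot'];T=R.from_quat([a,b,c,w]).as_matrix()
    t=np.array([*(O+jx*jig_x+jy*jig_y),z])
    q=p[:2]-O
    hd=lambda v:np.degrees(np.arctan2(v[1],v[0]))
    turn=lambda ax:np.radians((hd(T[:,ax])-hd(jy)+90)%180-90) # turn about tool z (down) to lay axis on jig y
    print('t',round(s['time'],2),'jig now',np.round([q@jx,q@jy,p[2]],1),'turn x->jy %.3f y->jy %.3f'%(turn(0),turn(1)),'shift m',np.round(T.T@(t-p)/1000,4),'F',np.round([np.array(s['contact_force'])[:2]@jx,np.array(s['contact_force'])[:2]@jy,s['contact_force'][2]],1),'q',np.round(s['joint_positions'],2),'grip',round(s['grip_width'],1))
E
python3 -c "
from h import *
rel(-190,215,120)"
```

```text
t 0.1 jig now [-458.3  606.4  230.6] turn x->jy 1.265 y->jy -0.306 shift m [-0.3737 -0.2923  0.1111] F [ 0.5 -0.9  0.6] q [-1.45  0.44  0.02  1.57 -0.01  1.13 -0.08] grip 85.7
```

```bash
python3 -m pendant '[[0.25,-0.04,-0.03,0.0,0.12],[0.25,-0.08,-0.06,0.0,0.25],[0.25,-0.12,-0.09,0.0,0.38],[0.25,-0.16,-0.12,0.0,0.51],[0.25,-0.2,-0.15,0.0,0.64],[0.25,-0.24,-0.18,0.02,0.77],[0.25,-0.27,-0.21,0.04,0.9],[0.25,-0.30,-0.24,0.06,1.02],[0.25,-0.33,-0.27,0.08,1.14],[0.25,-0.36,-0.285,0.1,1.22],[0.25,-0.374,-0.292,0.111,1.265],[0.25,-0.374,-0.292,0.111,1.265],[0.25,-0.374,-0.292,0.111,1.265],[0.25,-0.374,-0.292,0.111,1.265],[0.25,-0.374,-0.292,0.111,1.265]]'; python3 -c "
from h import *
rel(-190,215,9)
import cv2;cv2.imwrite('pics/w1.png',viewer.grab_frame('wrist'))"
```

```text
time: 1.6
tool_pos: [438.5, 242.3, 120.9]
eef_rot: [-0.0, 0.677, 0.736, 0.001]
contact_force: [0.5, 0.3, 1.6]
grip_width: 21.3
grip_force: 0.0
t 1.6 jig now [-189.9  217.3  120.9] turn x->jy 0.003 y->jy -1.568 shift m [-2.400e-03 -1.000e-04  1.119e-01] F [0.5 0.3 1.6] q [-0.92  0.38  0.4   2.03 -0.21  0.77 -0.31] grip 21.3
```

View pics/w1.png

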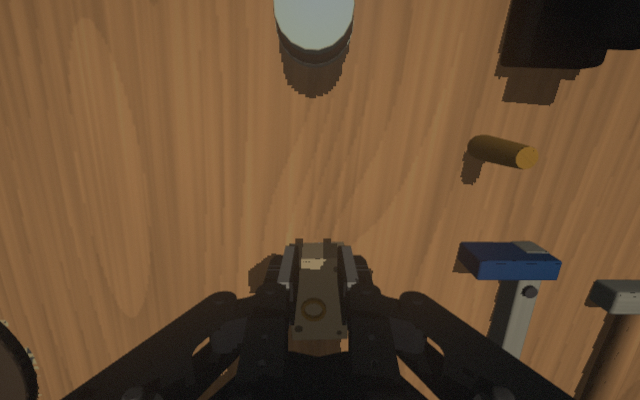

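```bash
python3 -m pendant '[[0.25,0,0,0.03,0],[0.25,0,0,0.06,0],[0.25,0,0,0.09,0],[0.25,0,0,0.1,0],[0.25,0,0,0.11,0],[0.25,-0.01,0,0.11,0],[0.25,-0.02,0,0.11,0],[0.25,-0.025,0,0.11,0],[0.25,-0.028,0,0.11,0],[0.25,-0.031,0,0.11,0],[0.25,-0.034,0,0.11,0],[0.25,-0.037,0,0.11,0],[0.25,-0.040,0,0.11,0],[0.25,-0.043,0,0.11,0]]'; python3 -c "
from h import *
rel(-190,100,9)"
```

```text
time: 3.05
tool_pos: [442.7, 198.2, 10.4]
eef_rot: [-0.0, 0.678, 0.735, 0.0]
contact_force: [-0.2, 3.2, 1.9]
grip_width: 21.4
grip_force: 1.3
t 3.05 jig now [-189.3  173.1   10.4] turn x->jy 0.000 y->jy -1.570 shift m [-0.0731 -0.0008  0.0014] F [0.1 3.2 1.9] q [-0.75  0.54  0.29  2.14 -0.32  0.5  -0.13] grip 21.4
```

```bash
python3 -m pendant '[[0.25,-0.003,0,0,0],[0.25,-0.007,0,0,0],[0.25,-0.011,0,0,0],[0.25,-0.015,0,0,0],[0.25,-0.019,0,0,0],[0.25,-0.023,0,0,0],[0.25,-0.027,0,0,0],[0.25,-0.031,0,0,0],[0.25,-0.035,0,0,0],[0.25,-0.039,0,0,0],[0.25,-0.043,0,0,0],[0.25,-0.047,0,0,0],[0.25,-0.051,0,0,0],[0.25,-0.055,0,0,0],[0.25,-0.058,0,0,0],[0.25,-0.061,0,0,0],[0.25,-0.063,0,0,0],[0.25,-0.064,0,0,0],[0.25,-0.05,0,0,0],[0.25,-0.03,0,0,0]]'; python3 -c "
from h import *
rel(-275,60,120)"; python3 -m pendant '[[0.25,0,0,-0.04,0],[0.5,0,0,-0.08,0],[0.5,0,0,-0.11,0],[0.5,0,0,-0.11,0]]'; python3 -c "
from h import *
rel(-275,60,120)
import cv2;cv2.imwrite('pics/top2.png',cv2.resize(viewer.grab_frame('top')[135:265,190:410],None,fx=3.6,fy=3.6,interpolation=cv2.INTER_CUBIC))"
```

```text
time: 5.05
tool_pos: [444.9, 166.8, 10.3]
eef_rot: [0.0, 0.679, 0.734, -0.0]
contact_force: [-0.3, 0.3, -0.4]
grip_width: 21.3
grip_force: 0.0
t 5.05 jig now [-189.5  141.5   10.3] turn x->jy -0.003 y->jy 1.568 shift m [-0.0819 -0.0852 -0.1096] F [-0.2  0.4 -0.4] q [-0.69  0.53  0.29  2.17 -0.31  0.48 -0.08] grip 21.3
time: 5.45
tool_pos: [447.0, 168.6, 123.7]
eef_rot: [0.001, 0.678, 0.735, 0.003]
contact_force: [0.3, 0.3, -0.6]
grip_width: 42.6
grip_force: 0.0
t 5.45 jig now [-187.3  143.1  123.7] turn x->jy -0.001 y->jy 1.570 shift m [-0.0832 -0.0876  0.003 ] F [ 0.3  0.3 -0.6] q [-0.79  0.34  0.41  2.08 -0.19  0.75 -0.19] grip 42.6
```

View pics/top2.png

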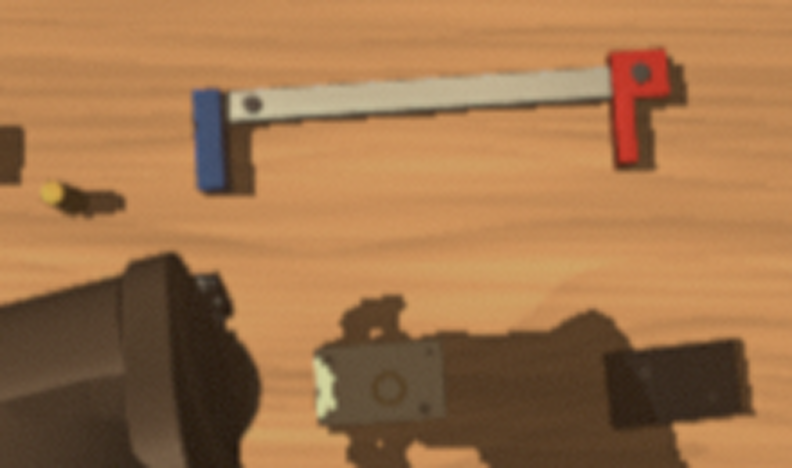

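```bash
python3 -m pendant '[[0.5,-0.01,-0.01,0,0.13],[0.5,-0.02,-0.02,0,0.26],[0.5,-0.03,-0.03,0,0.39],[0.5,-0.04,-0.04,0,0.52],[0.5,-0.05,-0.05,0,0.65],[0.5,-0.06,-0.06,0,0.78],[0.5,-0.07,-0.07,0,0.91],[0.5,-0.08,-0.07,0,1.04],[0.5,-0.091,-0.07,0,1.17],[0.5,-0.091,-0.07,0,1.3],[0.5,-0.091,-0.07,0,1.43],[0.5,-0.091,-0.07,0,1.57],[0.5,-0.091,-0.07,0,1.57],[0.5,-0.091,-0.07,0,1.57]]'; python3 -c "
from h import *
rel(-258,52,9)"
```

```text
time: 6.9
tool_pos: [381.8, 71.5, 119.7]
eef_rot: [0.001, 0.999, 0.042, -0.001]
contact_force: [0.3, -0.5, -0.0]
grip_width: 42.4
grip_force: 0.0
t 6.9 jig now [-260.1   51.5  119.7] turn x->jy -1.566 y->jy 0.005 shift m [ 0.0022 -0.0006  0.1107] F [ 0.3 -0.6 -0. ] q [-1.02  0.26  0.86  2.3  -0.31  0.7  -1.43] grip 42.4
```

```bash
python3 -m pendant '[[0.5,0,0,0.03,0],[0.5,0,0,0.06,0],[0.5,0,0,0.09,0],[0.5,0,0,0.1,0],[0.5,0,0,0.11,0],[0.5,0.01,0,0.11,0],[0.5,0.02,0,0.11,0],[0.5,0.025,0,0.11,0],[0.5,0.029,0,0.11,0],[0.5,0.033,0,0.11,0],[0.5,0.037,0,0.11,0],[0.5,0.041,0,0.11,0],[0.5,0.045,0,0.11,0],[0.5,0.049,0,0.11,0],[0.5,0.053,0,0.11,0]]'; python3 -c "
from h import *
rel(-66,52,9)"
```

```text
time: 8.4
tool_pos: [435.4, 76.0, 10.3]
eef_rot: [-0.0, 0.999, 0.04, -0.0]
contact_force: [-2.5, 0.2, 1.8]
grip_width: 42.7
grip_force: 1.4
t 8.4 jig now [-206.3   51.8   10.3] turn x->jy -1.570 y->jy 0.001 shift m [ 1.403e-01 -1.000e-04  1.300e-03] F [-2.5  0.4  1.8] q [-0.72  0.55  0.57  2.26 -0.64  0.49 -1.13] grip 42.7
```

```bash
python3 -m pendant '[[0.5,0.003,0,0,0],[0.5,0.007,0,0,0],[0.5,0.012,0,0,0],[0.5,0.018,0,0,0],[0.5,0.024,0,0,0],[0.5,0.03,0,0,0],[0.5,0.036,0,0,0],[0.5,0.042,0,0,0],[0.5,0.048,0,0,0],[0.5,0.054,0,0,0],[0.5,0.06,0,0,0],[0.5,0.066,0,0,0],[0.5,0.072,0,0,0],[0.5,0.078,0,0,0],[0.5,0.084,0,0,0],[0.5,0.09,0,0,0],[0.5,0.096,0,0,0],[0.5,0.102,0,0,0],[0.5,0.107,0,0,0],[0.5,0.11,0,0,0]]'; python3 -c "
from h import *
rel(-66,52,9)"; python3 -m pendant '[[0.5,0.003,0,0,0],[0.5,0.006,0,0,0],[0.5,0.009,0,0,0],[0.5,0.012,0,0,0],[0.5,0.014,0,0,0],[0.5,0.016,0,0,0],[0.5,0.018,0,0,0],[0.5,0.02,0,0,0]]'; python3 -c "
from h import *
rel(-66,52,9)
import cv2;cv2.imwrite('pics/top3.png',cv2.resize(viewer.grab_frame('top')[135:265,190:410],None,fx=3.6,fy=3.6,interpolation=cv2.INTER_CUBIC))"
```

```text
time: 10.4
tool_pos: [545.5, 84.9, 10.3]
eef_rot: [0.0, 0.999, 0.04, 0.0]
contact_force: [-3.0, -0.8, 2.2]
grip_width: 42.5
grip_force: 1.3
t 10.4 jig now [-95.8  51.9  10.3] turn x->jy -1.570 y->jy 0.001 shift m [ 0.0298 -0.0001  0.0013] F [-3.1 -0.6  2.2] q [-0.66  0.67  0.6   2.   -0.61  0.66 -1.16] grip 42.5
time: 11.2
tool_pos: [564.9, 86.5, 10.3]
eef_rot: [-0.0, 0.999, 0.04, 0.0]
contact_force: [-1.0, -0.2, -1.1]
grip_width: 42.7
grip_force: 0.7
t 11.2 jig now [-76.3  51.9  10.3] turn x->jy -1.570 y->jy 0.001 shift m [ 0.0103 -0.0001  0.0013] F [-1.  -0.2 -1.1] q [-0.65  0.69  0.6   1.95 -0.6   0.69 -1.17] grip 42.7
```

View pics/top3.png

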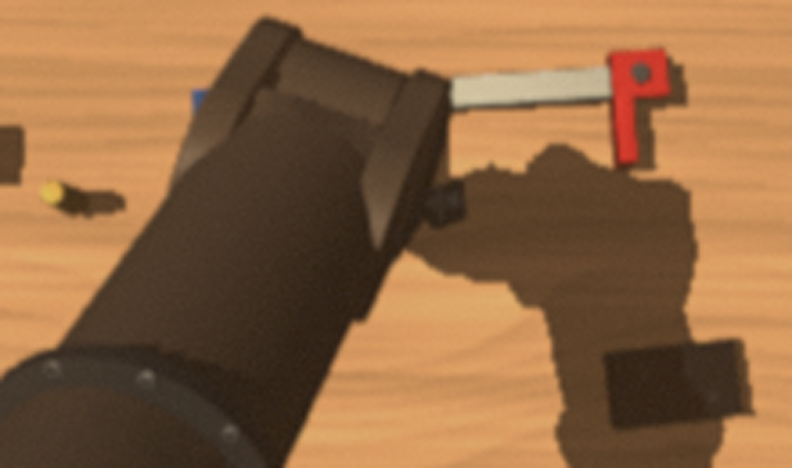

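Arm hides the brick; jaw and charcoal are undisturbed. Advance in small steps until the force rises.

```bash
python3 -m pendant '[[0.5,0.002,0,0,0],[0.5,0.004,0,0,0],[0.5,0.006,0,0,0],[0.5,0.0065,0,0,0]]'; python3 -m pendant '[[0.5,0.001,0,0,0],[0.5,0.002,0,0,0]]';python3 -m pendant '[[0.5,0.001,0,0,0],[0.5,0.002,0,0,0]]'; python3 -c "
from h import *
rel(-66,52,9)"
```

```text
time: 11.65
tool_pos: [571.6, 87.0, 10.3]
eef_rot: [0.0, 0.999, 0.04, 0.0]
contact_force: [-3.5, 0.1, 2.5]
grip_width: 42.6
grip_force: 1.2
time: 11.85
tool_pos: [573.2, 87.2, 10.3]
eef_rot: [-0.0, 0.999, 0.04, -0.0]
contact_force: [-2.3, -0.3, 1.2]
grip_width: 42.4
grip_force: 1.0
time: 12.05
tool_pos: [575.3, 87.3, 10.3]
eef_rot: [-0.0, 0.999, 0.04, 0.0]
contact_force: [-2.0, 0.1, 1.0]
grip_width: 43.0
grip_force: 1.0
t 12.05 jig now [-66.   51.9  10.3] turn x->jy -1.570 y->jy 0.001 shift m [-0.     -0.0001  0.0013] F [-2.   0.3  1. ] q [-0.65  0.71  0.6   1.92 -0.6   0.7  -1.17] grip 43.0
```

```bash
for i in 1 2; do python3 -m pendant '[[0.5,0.001,0,0,0],[0.5,0.0015,0,0,0]]' | grep -E 'tool_pos|contact'; done
```

```text
tool_pos: [576.5, 87.5, 10.3]
contact_force: [-4.3, 0.1, 3.7]
tool_pos: [576.6, 87.5, 10.1]
contact_force: [-8.4, -1.1, 6.4]
```

```bash
python3 -m pendant '[[0.5,0.001,0,0,0],[0.5,0.0015,0,0,0],[0.5,0.0015,0,0,0],[0.5,0.0015,0,0,0]]' | grep -E 'tool_pos|contact'; python3 -m pendant '[[0.5,-0.005,0,0,0],[0.5,-0.03,0,0,0],[0.2,-0.05,0,-0.04,0],[0,-0.05,0,-0.08,0],[0,-0.05,0,-0.11,0],[0,-0.05,0,-0.11,0]]'; python3 -c "
from h import *
rel(-28,-190,120)
import cv2;cv2.imwrite('pics/wr4.png',viewer.grab_frame('wrist'))"
```

```text
tool_pos: [576.6, 87.4, 9.8]
contact_force: [-11.6, -1.1, 7.4]
time: 13.45
tool_pos: [533.1, 83.9, 124.3]
eef_rot: [-0.001, 0.999, 0.04, 0.004]
contact_force: [-0.2, -0.0, -0.4]
grip_width: -0.2
grip_force: 0.0
t 13.45 jig now [-108.3   51.8  124.3] turn x->jy -1.570 y->jy 0.001 shift m [0.0801 0.2419 0.0046] F [-0.2 -0.  -0.4] q [-0.8   0.49  0.76  1.96 -0.45  0.85 -1.29] grip -0.2
```

View pics/wr4.png

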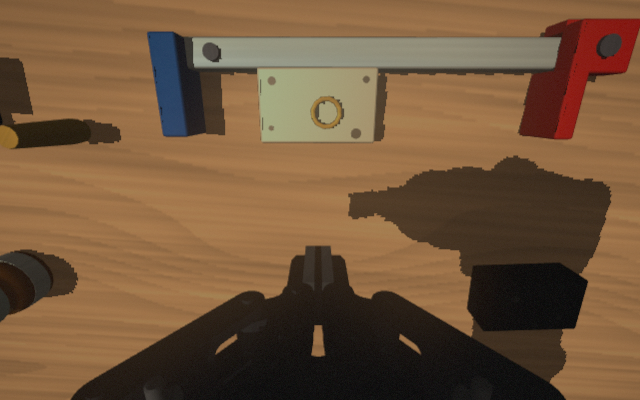

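```bash
python3 -m pendant '[[0,0.01,0.03,0,0],[0,0.02,0.07,0,0],[0,0.04,0.11,0,0],[0,0.05,0.15,0,0],[0,0.065,0.19,0,0],[0,0.078,0.22,0,0],[0,0.078,0.24,0,0],[0,0.078,0.242,0,0],[0,0.078,0.242,0,0],[0,0.078,0.242,0.03,0],[0,0.078,0.242,0.06,0]]'; python3 -c "
from h import *
rel(-30,-190,12)
import cv2;cv2.imwrite('pics/wr5.png',viewer.grab_frame('wrist'))"
```

```text
time: 14.6
tool_pos: [627.9, -149.0, 59.7]
eef_rot: [-0.001, 0.999, 0.041, 0.001]
contact_force: [0.4, 1.1, -0.7]
grip_width: 0.0
grip_force: 0.0
t 14.6 jig now [ -32.4 -187.9   59.7] turn x->jy -1.568 y->jy 0.003 shift m [0.0023 0.0021 0.0477] F [ 0.5  1.1 -0.7] q [-0.26  0.72  0.65  1.73 -0.55  0.88 -0.86] grip 0.0
```

View pics/wr5.png

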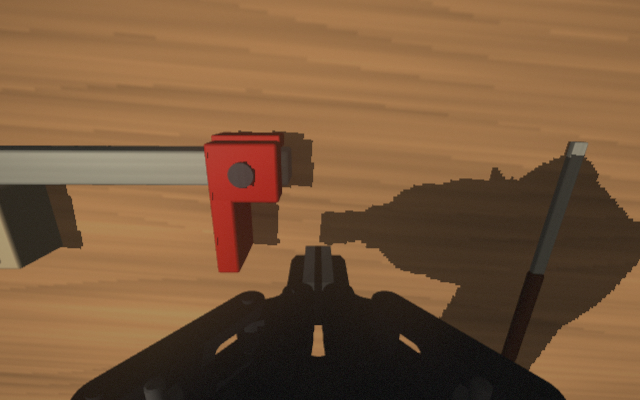

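```bash
python3 -m pendant '[[0,0.004,0,0.02,0],[0,0.004,0,0.035,0],[0,0.004,0,0.048,0],[0,0.004,-0.005,0.048,0],[0,0.004,-0.010,0.048,0],[0,0.004,-0.015,0.048,0],[0,0.004,-0.02,0.048,0],[0,0.004,-0.024,0.048,0],[0,0.004,-0.028,0.048,0],[0,0.004,-0.032,0.048,0],[0,0.004,-0.036,0.048,0],[0,0.004,-0.04,0.048,0]]'; python3 -c "
from h import *
rel(-28,50,12)"
```

```text
time: 15.85
tool_pos: [628.0, -111.5, 12.4]
eef_rot: [0.0, 0.999, 0.04, 0.0]
contact_force: [0.9, -2.8, -0.4]
grip_width: 0.1
grip_force: 1.4
t 15.85 jig now [ -29.4 -150.5   12.4] turn x->jy -1.571 y->jy 0.000 shift m [ 1.400e-03 -2.005e-01  2.000e-04] F [ 0.6 -2.8 -0.4] q [-0.3   0.77  0.61  1.77 -0.6   0.79 -0.88] grip 0.1
```

```bash
python3 -m pendant '[[0,0,-0.004,0,0],[0,0,-0.01,0,0],[0,0,-0.016,0,0],[0,0,-0.022,0,0],[0,0,-0.028,0,0],[0,0,-0.034,0,0],[0,0,-0.04,0,0],[0,0,-0.046,0,0],[0,0,-0.052,0,0],[0,0,-0.058,0,0],[0,0,-0.064,0,0],[0,0,-0.07,0,0],[0,0,-0.076,0,0],[0,0,-0.082,0,0],[0,0,-0.088,0,0],[0,0,-0.094,0,0],[0,0,-0.1,0,0],[0,0,-0.105,0,0],[0,0,-0.109,0,0],[0,0,-0.112,0,0]]'; python3 -c "
from h import *
rel(-28,34,12)"; python3 -m pendant '[[0,0,-0.003,0,0],[0,0,-0.006,0,0],[0,0,-0.009,0,0],[0,0,-0.012,0,0],[0,0,-0.015,0,0],[0,0,-0.018,0,0],[0,0,-0.021,0,0],[0,0,-0.024,0,0],[0,0,-0.027,0,0],[0,0,-0.03,0,0],[0,0,-0.033,0,0],[0,0,-0.036,0,0],[0,0,-0.039,0,0],[0,0,-0.042,0,0],[0,0,-0.045,0,0]]'; python3 -c "
from h import *
rel(-28,34,12)
import cv2;cv2.imwrite('pics/wr6.png',viewer.grab_frame('wrist'))"
```

```text
time: 17.85
tool_pos: [618.8, 1.0, 12.3]
eef_rot: [-0.0, 0.999, 0.04, -0.0]
contact_force: [2.5, -2.3, -0.5]
grip_width: 0.1
grip_force: 1.3
t 17.85 jig now [-29.5 -37.7  12.3] turn x->jy -1.570 y->jy 0.001 shift m [ 0.0015 -0.0717  0.0003] F [ 2.3 -2.5 -0.5] q [-0.49  0.75  0.62  1.82 -0.61  0.77 -1.03] grip 0.1
time: 19.35
tool_pos: [615.3, 45.0, 12.3]
eef_rot: [0.0, 0.999, 0.04, 0.0]
contact_force: [2.6, -4.1, -1.2]
grip_width: -0.1
grip_force: 2.2
t 19.35 jig now [-29.4   6.5  12.3] turn x->jy -1.571 y->jy 0.000 shift m [ 0.0014 -0.0275  0.0003] F [ 2.3 -4.3 -1.2] q [-0.57  0.75  0.63  1.83 -0.62  0.77 -1.1 ] grip -0.1
```

View pics/wr6.png

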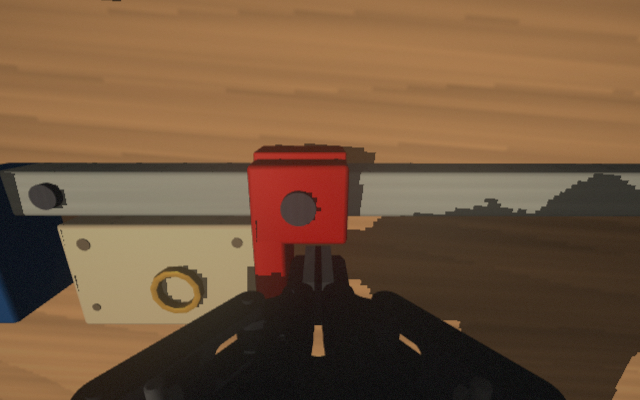

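```bash
python3 -m pendant '[[0,0,-0.003,0,0],[0,0,-0.006,0,0],[0,0,-0.009,0,0],[0,0,-0.012,0,0],[0,0,-0.015,0,0],[0,0,-0.018,0,0],[0,0,-0.020,0,0],[0,0,-0.022,0,0],[0,0,-0.0225,0,0]]'| grep -E 'tool_pos|contact'; for i in 1 2 3; do python3 -m pendant '[[0,0,-0.001,0,0],[0,0,-0.002,0,0]]' | grep -E 'tool_pos|contact'; done;  python3 -c "
from h import *
rel(-28,34,12)"
```

```text
tool_pos: [613.5, 67.7, 12.3]
contact_force: [3.0, -4.8, -0.3]
tool_pos: [613.4, 69.4, 12.4]
contact_force: [3.9, -4.6, -0.9]
tool_pos: [613.2, 71.4, 12.3]
contact_force: [2.9, -4.3, 0.1]
tool_pos: [613.2, 72.3, 12.4]
contact_force: [4.4, -9.4, -0.7]
t 20.9 jig now [-29.4  33.9  12.4] turn x->jy 1.570 y->jy -0.001 shift m [ 0.0014 -0.0001  0.0004] F [ 3.7 -9.7 -0.7] q [-0.62  0.75  0.63  1.83 -0.62  0.77 -1.14] grip -0.1
```

Force rises right at the expected point. One more small squeeze, hold, then back off.

```bash
python3 -m pendant '[[0,0,-0.001,0,0],[0,0,-0.002,0,0],[0,0,-0.002,0,0],[0,0,-0.002,0,0]]'| grep -E 'tool_pos|contact';  python3 -m pendant '[[0,0,0.002,0,0],[0,0,0.01,0,0],[0,0,0.02,0,0],[0,-0.01,0.035,0,0],[0,-0.02,0.05,0,0],[0,-0.03,0.06,-0.03,0],[0,-0.05,0.06,-0.07,0],[0,-0.07,0.05,-0.11,0],[0,-0.09,0.02,-0.11,0],[0,-0.1,-0.02,-0.11,0],[0,-0.1,-0.04,-0.11,0],[0,-0.1,-0.05,-0.11,0],[0,-0.1,-0.05,-0.11,0]]'; python3 -c "
from h import *
rel(-28,34,12)
import cv2;cv2.imwrite('pics/wr7.png',viewer.grab_frame('wrist'))"
```

```text
tool_pos: [613.2, 72.3, 12.4]
contact_force: [4.5, -11.5, -2.2]
time: 22.6
tool_pos: [508.6, 117.8, 122.2]
eef_rot: [-0.0, 0.999, 0.041, -0.0]
contact_force: [-0.7, -0.3, 0.4]
grip_width: -0.3
grip_force: 0.0
t 22.6 jig now [-130.    87.6  122.2] turn x->jy -1.569 y->jy 0.002 shift m [0.102  0.0538 0.1101] F [-0.7 -0.3  0.4] q [-0.9   0.48  0.79  2.   -0.45  0.85 -1.35] grip -0.3
```

View pics/wr7.png

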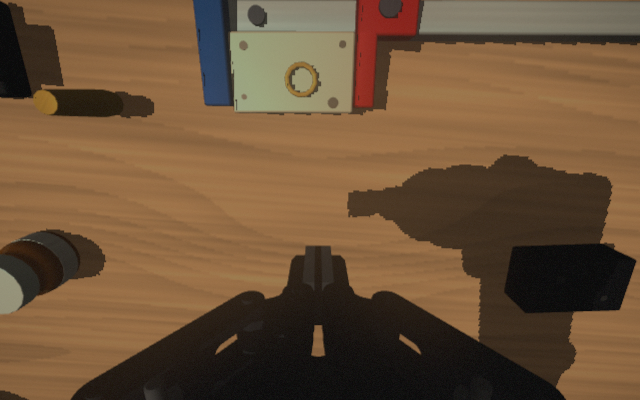

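The brick (232–355, 32–112 px) sits flat on the rail, between the blue stop and red jaw with no visible gap, and the ring is still on top. The hand is clear.

```bash
python3 -c "
from plant import workorder
print(workorder.job_done())"
```

```text
the job is handed in; nothing more can be done
None
```

I handed the job in at about 22.6 s; no verdict came back. In the last picture the brick lies flat on the rail, snug between the end stop and the jaw, with the ring on top, nothing I could see disturbed, and the hand clear.

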